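Mirror the assembly kit onto the other rack

TASK

The next bench is laid out as a mirror image of this one, so move the four supplies from the light-wood rack into the blue rack in reverse order: what stands leftmost in the wooden rack, seen from the robot, goes to the rightmost place of the blue rack, and so on to the rightmost, which goes leftmost. Stand each one upright, flat and centred on the round pad of its own place. The colour tags on the wooden rack show what stood where.

Things in the scene. Friction and masses are not known exactly. Their poses are not given: they have to be found in the camera images.
- wood_rack: Light-wood rack, 130 x 356 mm, cork pads; holds the four things at the start (any order, within 3 mm of centre). Fixed, left or right of the other rack. Origin at bench level under the row's middle; x away from the robot, y left, yaw within 0.25 rad. Place centres: x = 0, y = +127.5, +42.5, -42.5, -127.5 mm, each a flat round pad 72 mm across, 12 mm above the bench. Dividers: see blue_rack.
- blue_rack: Blue rack, black pads, empty at the start; frame, size and places as wood_rack, fixed. In both, dividers 4 mm thick, 96 mm long, stand between the places, 12 mm above the board; end cheeks 9 mm thick at y = +-173 mm, 20 mm above it. No lip at front or back of a place. The board runs from x = -80 to +50 mm. A place at y here mirrors the place at -y of wood_rack.
- tub_center (a point): Round purple tub with a screw lid, 67 mm across the lid, 50 mm tall, 0.09 kg; solid to the touch at 62 mm across over its lower 34 mm. This point: on its axis, 25 mm above its underside; z up. It may be turned any way.
- jar_center (a point): Clear glass jar of brass pins with a pale wooden lid, 50 mm across, 62 mm tall (glass and lower lid firm up to 50 mm), 0.11 kg. This point: on its axis, 31 mm above its underside; z up. It may be turned any way.
- dropper_center (a point): Small round white bottle with a green pointed cap, 36 mm across, 120 mm tall with its cap (the body is firm up to 76 mm above its underside), 0.07 kg. This point: on its axis, 60 mm above its underside; z up. It may be turned any way.
- motor_center (a point): Black square clock movement lying shaft up: a flat box 56 x 56 mm and 16 mm thick with a brass shaft (8 mm thick, to 33 mm above its underside) at its middle, 0.045 kg. This point: centre of the flat box, 8 mm above its underside; z up, x and y square to its sides; turned at most 0.15 rad from the rack.
- tub_tag: Purple tag, 14 x 36 x 3 mm, fixed on the front edge of the light-wood rack, 67 mm before (rack -x) the centre of the place where the purple tub stands at the start; it shows whose place that was. Origin: centre of its underside; axes as the rack's.
- jar_tag: Yellow tag, 14 x 36 x 3 mm, fixed on the front edge of the light-wood rack, 67 mm before (rack -x) the centre of the place where the jar of pins stands at the start; it shows whose place that was. Origin: centre of its underside; axes as the rack's.
- dropper_tag: Green tag, 14 x 36 x 3 mm, fixed on the front edge of the light-wood rack, 67 mm before (rack -x) the centre of the place where the bottle with the green cap stands at the start; it shows whose place that was. Origin: centre of its underside; axes as the rack's.
- motor_tag: Black tag, 14 x 36 x 3 mm, fixed on the front edge of the light-wood rack, 67 mm before (rack -x) the centre of the place where the black clock movement stands at the start; it shows whose place that was. Origin: centre of its underside; axes as the rack's.
Not all that is in view belongs to the job. Leave any orange look-alike of the part that bears jar_center alone. What is shaped like the part that bears tub_center but pink or turquoise is not meant.

How it is judged:
At the end, for the whole second after the job is handed in: All four stand in the blue rack in the reverse of their first order (from place y of the wooden rack to place -y of the blue one), each within 15 mm of its place's centre along and across the rack, flat on the board (height within 6 mm), upright within 0.12 rad, released, slower than 0.02 m/s (((y of tub_tag in the frame of wood_rack between 0.1075 and 0.1475 m and y of tub_center in the frame of blue_rack between -0.1425 and -0.1125 m) or (y of tub_tag in the frame of wood_rack between 0.0225 and 0.0625 m and y of tub_center in the frame of blue_rack between -0.0575 and -0.0275 m) or (y of tub_tag in the frame of wood_rack between -0.0625 and -0.0225 m and y of tub_center in the frame of blue_rack between 0.0275 and 0.0575 m) or (y of tub_tag in the frame of wood_rack between -0.1475 and -0.1075 m and y of tub_center in the frame of blue_rack between 0.1125 and 0.1425 m)) and x of tub_center in the frame of blue_rack between -0.015 and 0.015 m and z of tub_center in the frame of blue_rack between 0.031 and 0.043 m and angle between each of tub_center, jar_center, dropper_center, motor_center's own z axis and vertical below 0.12 rad and linear speed of each of tub, jar, dropper, motor below 0.02 m/s and contact force between each of tub, jar, dropper, motor and the fingers below 0.05 N and ((y of jar_tag in the frame of wood_rack between 0.1075 and 0.1475 m and y of jar_center in the frame of blue_rack between -0.1425 and -0.1125 m) or (y of jar_tag in the frame of wood_rack between 0.0225 and 0.0625 m and y of jar_center in the frame of blue_rack between -0.0575 and -0.0275 m) or (y of jar_tag in the frame of wood_rack between -0.0625 and -0.0225 m and y of jar_center in the frame of blue_rack between 0.0275 and 0.0575 m) or (y of jar_tag in the frame of wood_rack between -0.1475 and -0.1075 m and y of jar_center in the frame of blue_rack between 0.1125 and 0.1425 m)) and x of jar_center in the frame of blue_rack between -0.015 and 0.015 m and z of jar_center in the frame of blue_rack between 0.037 and 0.049 m and ((y of dropper_tag in the frame of wood_rack between 0.1075 and 0.1475 m and y of dropper_center in the frame of blue_rack between -0.1425 and -0.1125 m) or (y of dropper_tag in the frame of wood_rack between 0.0225 and 0.0625 m and y of dropper_center in the frame of blue_rack between -0.0575 and -0.0275 m) or (y of dropper_tag in the frame of wood_rack between -0.0625 and -0.0225 m and y of dropper_center in the frame of blue_rack between 0.0275 and 0.0575 m) or (y of dropper_tag in the frame of wood_rack between -0.1475 and -0.1075 m and y of dropper_center in the frame of blue_rack between 0.1125 and 0.1425 m)) and x of dropper_center in the frame of blue_rack between -0.015 and 0.015 m and z of dropper_center in the frame of blue_rack between 0.066 and 0.078 m and ((y of motor_tag in the frame of wood_rack between 0.1075 and 0.1475 m and y of motor_center in the frame of blue_rack between -0.1425 and -0.1125 m) or (y of motor_tag in the frame of wood_rack between 0.0225 and 0.0625 m and y of motor_center in the frame of blue_rack between -0.0575 and -0.0275 m) or (y of motor_tag in the frame of wood_rack between -0.0625 and -0.0225 m and y of motor_center in the frame of blue_rack between 0.0275 and 0.0575 m) or (y of motor_tag in the frame of wood_rack between -0.1475 and -0.1075 m and y of motor_center in the frame of blue_rack between 0.1125 and 0.1425 m)) and x of motor_center in the frame of blue_rack between -0.015 and 0.015 m and z of motor_center in the frame of blue_rack between 0.014 and 0.026 m); the robot touches nothing.
It also fails if it takes over 115 s, if anything falls off the work surface, if the arm or the gripper's body presses on something with over 40 N, if the wrist force passes 120 N, or if a joint passes its speed limit or range.

ROBOT

A 6-joint arm with a two-finger parallel gripper is mounted at the origin on a cart in front of the work surface, level with it; the furniture and walls round the work are solid. World frame = base frame: x ahead of the robot, y to its left, z up, the work surface at z = 0. Lengths are in m, angles in rad, forces in N, time in s.
With the tool pointing down it reaches from about 0.275 to 0.875 m from the base axis. Payload 12.5 kg.
Tool frame: the origin (TCP) lies at the very end of the fingers, on their centre line; the grasp point (between the pads) lies 19 mm behind it; x points along the fingers, y is the direction in which the jaws open and shut, and the axes are right-handed (so a half turn about x gives the same grasp; the last joint's range is limited). The gripper opens to 85 mm and grips with 20 to 120 N. Pads are 22 mm wide; open, the fingers measure 114 mm over their backs; the gripper's body (76 mm by 85 mm) begins 54 mm behind the grasp point. The pads swing forward as they close: fully open they stand 13 mm farther back than shut.
Start: joints at [1.218, 0.351, 1.652, -0, 1.139, -0.085], TCP at [0.146, 0.53, 0.231] pointing down, gripper open.
Joint ranges: [-2.75, 2.75], [-0.79, 2.1], [0.01, 2.65], [-1.57, 4.71], [0.07, 3.14], [-2.87, 2.87]. Speed limits (rad/s): [2.22, 2.22, 2.79, 3.14, 3.14, 3.14].

INTERFACE

Orientations are given as a 3x3 rotation matrix whose columns are the frame's x, y, z axes.
In Python, from bench import manip gives the robot as it stands. Calls block until the motion is done:
- manip.move_ptp(position, orientation): joint-space move of the TCP to a pose.
- manip.move_l(position, attitude=None, max_speed=0.15): straight line of the TCP; attitude=None keeps the orientation; max_speed is the mean speed in m/s.
- manip.move_j(angles): joint-space move.
- manip.set_gripper(opening, effort=None): opening from 0.0 (shut) to 1.0 (fully open); effort is the grip in N (None keeps the last); returns when the fingers have stopped.
- manip.dwell(seconds).
- manip.inverse_kinematics(position, orientation): joint angles nearest the present ones, or None.
- manip.grab_frame(name): name is "scene" or "top" or "wrist"; returns (picture, depth): 384x512x3 uint8, red, green, blue; 384x512 float32, m along the optical axis (not along the pixel's ray), 0 where there is no reading.
- manip.get_calibration(name): a dict with "camera_matrix" (3x3 intrinsics, pixels), "k1" (the pictures are not rectified: a ray, as slopes to the right and down, at radius r is drawn at 1 + k1 r^2 times it, then the intrinsics apply), "R" (3x3) and "t" (3): a world point X has camera coordinates R X + t. Camera axes: x right, y down, z forward; pixel columns grow to the right and rows downward; lengths in m; the calibration is good to about 2 mm. A picture is of the moment at which its call begins: read the wrist's pose just before it. get_calibration takes no time and is no camera call; for the wrist camera it gives the pose at the moment of the call.
A pose or a line that the arm cannot do raises manip.Unreachable and nothing moves.
- manip.sign_off(): hands the job in, once; it reports no verdict.
Trained networks look in the newest picture that a camera, given by its name, has taken for a name from the list of things; names that differ only in an ending like _2 or _b are one class to them, and where a whole thing is asked for, a point or a joint stands for the part that bears it (a point fixed in the world has none). Each returns a list of dicts, best first, with "confidence" (0 to 1); they miss things now and then, are a little off and sometimes report something else, mostly with a low value. They report only what shows in the picture. A call takes as long as a camera call. They do not tell look-alikes from the thing itself.
- manip.look_for(camera, name): "at" ([x, y, z] in m, in world coordinates, good to about 4 mm: the middle of the surface that is visible of it).
Readings, each from a call of its own:
- manip.current_time(): time.
- manip.current_qpos(): joint angles.
- manip.current_joint_vel(): joint speeds.
- manip.current_joint_torque(): joint torques, N m.
- manip.current_ee_pos(): TCP position.
- manip.current_tcp_rot(): TCP orientation.
- manip.current_force(): force on the tool from outside, world axes, zero at the start.
- manip.current_ft_torque(): the same for the moment, N m.
- manip.current_grip_width(): opening from 0.0 (shut) to 1.0 (fully open).
Only numpy, scipy, OpenCV 4.12 (cv2) and the standard library are available. Lean on these libraries where they do the work, as an engineer would, in place of code of your own. Each camera call takes 0.05 s, during which the arm holds its last target.

## Working session

There is one attempt and no reset: what is moved stays moved. The work goes in short steps, each a Python script; the robot and the scene stay as the last script left them, time stands still between calls to the robot, and variables do not carry over. Pictures are saved under pics/ and viewed, and the job is handed in when it is done.

```bash
mkdir -p pics; ls
python3 - <<'E'
from bench import manip
import cv2
print(manip.current_time())
for n in ("scene","top","wrist"):
    p,d=manip.grab_frame(n); cv2.imwrite(f"pics/{n}0.png",p[:,:,::-1])
    c=manip.get_calibration(n); print(n,c)
    for k in ("tub_center","jar_center","dropper_center","motor_center","blue_rack","wood_rack","tub_tag","jar_tag","dropper_tag","motor_tag"):
        print(k,[(([round(float(v),3) for v in r["at"]]),round(float(r["confidence"]),2)) for r in manip.look_for(n,k)])
print(manip.current_time())
E
```

```text
pics
0.0
scene {'camera_matrix': array([[420.05560995,   0.        , 257.86701612],
       [  0.        , 420.05560995, 186.70125847],
       [  0.        ,   0.        ,   1.        ]]), 'k1': -0.08198294186480412, 'R': array([[ 0.62039867, -0.7842309 , -0.0093482 ],
       [-0.50228344, -0.38814165, -0.7726949 ],
       [ 0.60234279,  0.48407433, -0.63470876]]), 't': array([-0.34309026,  0.33124454,  0.91402577])}
tub_center [([0.373, -0.181, 0.05], 0.85), ([0.53, -0.197, 0.06], 0.76), ([0.373, -0.081, 0.05], 0.64), ([0.465, 0.228, 0.014], 0.21), ([0.569, -0.363, 0.025], 0.16)]
jar_center [([0.548, -0.287, 0.059], 0.69), ([0.687, -0.369, 0.048], 0.69), ([0.34, -0.307, 0.052], 0.58)]
dropper_center [([0.527, -0.111, 0.067], 0.8)]
motor_center [([0.567, -0.359, 0.024], 0.78), ([0.463, -0.119, 0.017], 0.53)]
blue_rack [([0.468, 0.227, 0.016], 0.89)]
wood_rack [([0.518, -0.247, 0.01], 0.55)]
tub_tag [([0.476, -0.201, 0.014], 0.64)]
jar_tag [([0.531, -0.11, 0.065], 0.55), ([0.493, -0.289, 0.015], 0.38)]
dropper_tag [([0.463, -0.115, 0.018], 0.5)]
motor_tag [([0.468, 0.23, 0.015], 0.48),
[... 894 characters left out ...]
)]
tub_tag []
jar_tag [([0.493, -0.288, 0.015], 0.55)]
dropper_tag []
motor_tag [([0.499, -0.363, 0.015], 0.6)]
wrist {'camera_matrix': array([[344.23243108,   0.        , 252.54221056],
       [  0.        , 344.23243108, 181.88723966],
       [  0.        ,   0.        ,   1.        ]]), 'k1': 0.03631340445003677, 'R': array([[ 2.65398812e-01,  9.64138638e-01, -3.95580647e-04],
       [ 9.21392452e-01, -2.53511195e-01,  2.94564124e-01],
       [ 2.83900369e-01, -7.85414537e-02, -9.55631634e-01]]), 't': array([-0.5487285 , -0.03816973,  0.3797517 ])}
tub_center []
jar_center []
dropper_center []
motor_center []
blue_rack []
wood_rack []
tub_tag []
jar_tag []
dropper_tag []
motor_tag []
1.65
```

View pics/scene0.png

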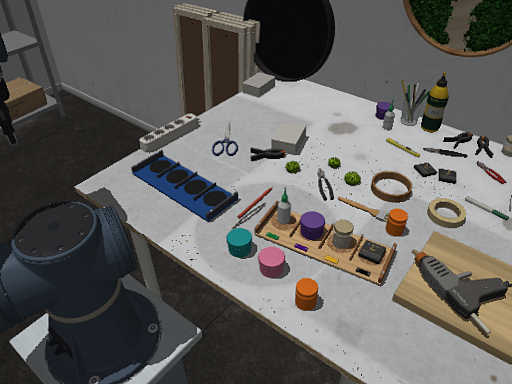

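View pics/top0.png

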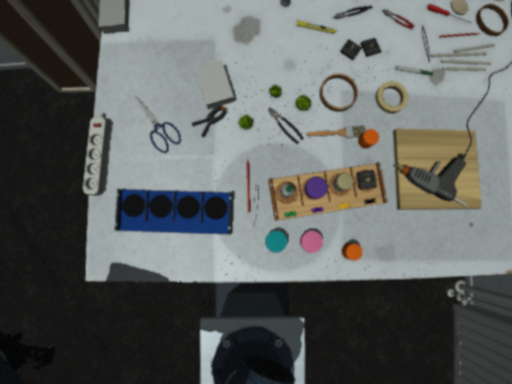

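View pics/wrist0.png

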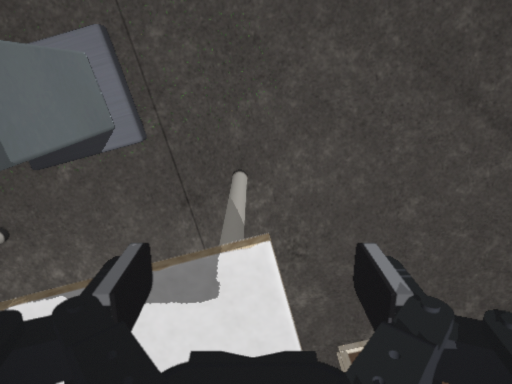

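The wooden rack, left to right, holds dropper, tub, jar, motor (top image around (288,190), (316,188), (343,181), (366,179)). The blue rack's empty black pads are at about (133..215, 206). The pink and turquoise tubs and the orange jars are decoys. Next I'll take close wrist views of both racks.

```bash
cat > h.py <<'E'
from bench import manip
import numpy as np, cv2
def down(phi):  # jaw axis (tool y) at world angle phi
    x=np.array([0,0,-1.]); y=np.array([np.cos(phi),np.sin(phi),0]); return np.column_stack([x,y,np.cross(x,y)])
def toworld(c,uv,z=None,depth=None):
    """pixels Nx2 -> world, on plane z or with depth (along optical axis)"""
    K=c["camera_matrix"]; uv=np.asarray(uv,float).reshape(-1,2)
    d=(uv-K[:2,2])/[K[0,0],K[1,1]]; s=d.copy()
    for _ in range(20): s=d/(1+c["k1"]*(s**2).sum(1,keepdims=True))
    r=np.column_stack([s,np.ones(len(s))]); R,t=c["R"],c["t"]
    C=-R.T@t; w=r@R
    l=(z-C[2])/w[:,2] if depth is None else np.asarray(depth)
    return C+w*np.asarray(l)[:,None]
def topix(c,X):
    p=np.asarray(X).reshape(-1,3)@c["R"].T+c["t"]; s=p[:,:2]/p[:,2:]
    s=s*(1+c["k1"]*(s**2).sum(1,keepdims=True)); return s*np.diag(c["camera_matrix"])[:2]+c["camera_matrix"][:2,2]
def shot(n,name=None):
    c=manip.get_calibration(n); p,d=manip.grab_frame(n)
    if name: cv2.imwrite(f"pics/{name}.png",p[:,:,::-1])
    return c,p,d
E
python3 - <<'E'
from h import *
c=manip.get_calibration("wrist"); T=manip.current_tcp_rot(); P=manip.current_ee_pos()
C=-c["R"].T@c["t"]; print("T",T.round(3),"cam in tool",T.T@(C-P),"axis in tool",T.T@c["R"][2])
for x,y,yaw in ((.47,.235,0),(.53,-.24,.143)):
  for phi in (yaw,yaw+np.pi):
    print(x,y,round(phi,2),manip.inverse_kinematics(np.array([x,y,.3]),down(phi)))
E
```

```text
T [[ 0.     0.265  0.964]
 [ 0.     0.964 -0.265]
 [-1.     0.     0.   ]] cam in tool [-0.14262578 -0.00105255 -0.07490541] axis in tool [ 9.55641527e-01 -6.86440916e-04  2.94531493e-01]
0.47 0.235 0 [ 3.75040508e-01  2.41723709e-01  1.62580488e+00 -4.44089210e-16
  1.27406406e+00  3.75040508e-01]
0.47 0.235 3.14 [ 3.75040508e-01  2.41723709e-01  1.62580488e+00 -4.44089210e-16
  1.27406406e+00 -2.76655215e+00]
0.53 -0.24 0.14 [-5.05213691e-01  3.50212228e-01  1.47970914e+00 -4.44089210e-16
  1.31167129e+00 -6.48213691e-01]
0.53 -0.24 3.28 [-5.05213691e-01  3.50212228e-01  1.47970914e+00 -4.44089210e-16
  1.31167129e+00  2.49337896e+00]
```

Run:
```python
from h import *
print(manip.current_time())
for i,(x,y,yaw) in enumerate(((.39,.235,0),(.45,-.245,.143))):
    manip.move_ptp(np.array([x,y,.28]),down(yaw+np.pi/2))
    c,p,d=shot("wrist",f"w{i}"); np.savez(f"w{i}.npz",p=p,d=d,**c)
    print(manip.current_time())
    for k in ("tub_center","jar_center","dropper_center","motor_center","blue_rack","wood_rack","tub_tag","jar_tag","dropper_tag","motor_tag")[4*(1-i):5 if i==0 else 10]:
        print(k,[(([round(float(v),3) for v in r["at"]]),round(float(r["confidence"]),2)) for r in manip.look_for("wrist",k)])
```

```text
1.65
3.1417
blue_rack [([0.469, 0.237, 0.014], 0.96)]
5.0
tub_center [([0.538, -0.192, 0.063], 0.96), ([0.378, -0.079, 0.054], 0.95), ([0.382, -0.175, 0.049], 0.73)]
jar_center [([0.693, -0.345, 0.048], 0.93), ([0.55, -0.27, 0.071], 0.71)]
dropper_center [([0.526, -0.115, 0.061], 0.64)]
motor_center [([0.571, -0.358, 0.028], 0.92), ([0.493, -0.283, 0.019], 0.69)]
blue_rack [([0.496, 0.064, 0.02], 0.68)]
wood_rack []
tub_tag [([0.481, -0.202, 0.013], 0.64)]
jar_tag [([0.494, -0.281, 0.012], 0.7)]
dropper_tag [([0.464, -0.117, 0.015], 0.64)]
motor_tag [([0.508, -0.366, 0.014], 0.77), ([0.536, -0.193, 0.062], 0.58)]
```

View pics/w0.png

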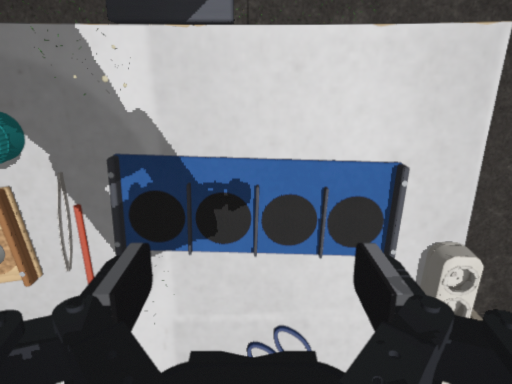

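View pics/w1.png

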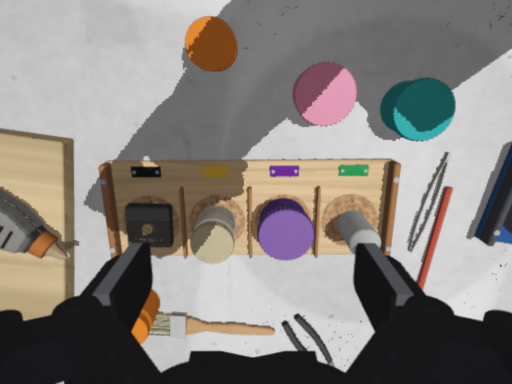

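Blue pads show at (157,216), (223,218), (289,219), (355,222) in w0. In w1, the tags run left to right black (146,172), yellow (215,171), purple (284,171), green (354,170), each in line with its object, so the order is confirmed. Now I'll fit both racks and measure the objects.

```bash
cat > fit.py <<'E'
from h import *
def fit(local,world):
    A=np.asarray(local)[:,:2];B=np.asarray(world)[:,:2]
    a=A-A.mean(0);b=B-B.mean(0); th=np.arctan2((a[:,0]*b[:,1]-a[:,1]*b[:,0]).sum(),(a*b).sum())
    R=np.array([[np.cos(th),-np.sin(th)],[np.sin(th),np.cos(th)]]); t=B.mean(0)-R@A.mean(0)
    print("yaw",th,"o",t,"res mm",((A@R.T+t-B)*1000).round(1).tolist()); return th,t
def overlay(f,th,t,out,extra=[]):
    z=np.load(f); c={k:z[k] for k in("camera_matrix","k1","R","t")}; im=z["p"][:,:,::-1].copy()
    R=np.array([[np.cos(th),-np.sin(th)],[np.sin(th),np.cos(th)]])
    def dr(pts,col):
        pts=np.asarray(pts,float); w=np.column_stack([pts[:,:2]@R.T+t,pts[:,2]])
        cv2.polylines(im,[np.round(topix(c,w)*8).astype(np.int32)],True,col,1,cv2.LINE_AA,3)
    a=np.linspace(0,2*np.pi,60)
    for y in (.1275,.0425,-.0425,-.1275):
        dr(np.column_stack([.036*np.cos(a),y+.036*np.sin(a),0*a+.012]),(0,255,255))
    dr([(-.08,-.178,.012),(-.08,.178,.012),(.05,.178,.012),(.05,-.178,.012)],(0,255,0))
    for X,r in extra:
        w=np.column_stack([X[0]+r*np.cos(a),X[1]+r*np.sin(a),0*a+X[2]])
        cv2.polylines(im,[np.round(topix(c,w)*8).astype(np.int32)],True,(0,0,255),1,cv2.LINE_AA,3)
    cv2.imwrite(out,im[:300])
E
python3 - <<'E'
from fit import *
z=np.load("w0.npz"); c={k:z[k] for k in("camera_matrix","k1","R","t")}; p=z["p"].astype(int)
m=((p[:,:,2]<55)).astype(np.uint8)
print("blue samples",p[170,[140,200,260,330,380]].tolist(),"pad",p[218,[157,223,289,355]].tolist())
n,l,s,ce=cv2.connectedComponentsWithStats(m)
for i in range(1,n):
    if s[i,4]>800: print(s[i].tolist(),ce[i].round(1))
z=np.load("w1.npz"); c1={k:z[k] for k in("camera_matrix","k1","R","t")}
hsv=cv2.cvtColor(z["p"],cv2.COLOR_RGB2HSV); print("tags",hsv[171,[146,205,215,278,284,345,354]].tolist(), "wood",hsv[170,[180,250,320]].tolist())
E
```

```text
blue samples [[48, 86, 143], [51, 93, 155], [52, 93, 153], [53, 94, 156], [52, 94, 155]] pad [[23, 22, 23], [47, 46, 46], [46, 46, 46], [45, 45, 45]]
[0, 0, 235, 25, 4625] [101.1  11.1]
[234, 0, 278, 24, 5062] [372.5  10.7]
[0, 35, 512, 349, 40615] [296.3 310.4]
[0, 189, 37, 95, 876] [ 17.  236.6]
[129, 190, 57, 53, 2302] [156.5 216. ]
[195, 192, 55, 51, 2178] [222.5 217.2]
[263, 195, 53, 49, 2064] [288.9 219.4]
tags [[150, 36, 14], [21, 136, 116], [22, 198, 125], [138, 185, 152], [138, 183, 153], [71, 162, 154], [72, 182, 153]] wood [[17, 98, 112], [18, 83, 202], [18, 81, 208]]
```

Run:
```python
from fit import *
z=np.load("w0.npz"); c={k:z[k] for k in("camera_matrix","k1","R","t")}
w=toworld(c,[[156.5,216.],[222.5,217.2],[288.9,219.4]],z=.012)
b=fit([(0,-.1275),(0,-.0425),(0,.0425)],w); overlay("w0.npz",*b,"pics/o0.png")
z=np.load("w1.npz"); c={k:z[k] for k in("camera_matrix","k1","R","t")}; p=z["p"];d=z["d"]
hsv=cv2.cvtColor(p,cv2.COLOR_RGB2HSV).astype(int); H,S,V=hsv[...,0],hsv[...,1],hsv[...,2]
ms=[(V<55)&(S<90),(S>150)&(H>18),(H>120)&(H<150)&(S>100),(H>55)&(H<90)&(S>100)]
tags=[]
for m,u in zip(ms,(146,215,284,354)):
    q=np.zeros_like(m);q[163:181,u-22:u+22]=m[163:181,u-22:u+22]; v,uu=np.nonzero(q)
    tags.append((uu.min()/2+uu.max()/2,v.min()/2+v.max()/2)); print(len(v),uu.min(),uu.max(),v.min(),v.max())
w=toworld(c,tags,z=.015)
a=fit([(-.067,y) for y in(-.1275,-.0425,.0425,.1275)],w)
R=np.array([[np.cos(a[0]),-np.sin(a[0])],[np.sin(a[0]),np.cos(a[0])]])
# objects from depth: top surfaces
yy,xx=np.mgrid[0:384,0:512]; W=toworld(c,np.column_stack([xx.ravel(),yy.ravel()]),depth=d.ravel()).reshape(384,512,3)
L=(W[...,:2]-a[1])@R
for n,y,zt,zr in(("motor",-.1275,.028,.004),("jar",-.0425,.074,.004),("tub",.0425,.062,.004),("drop",.1275,.09,.06)):
    k=(abs(L[...,1]-y)<.042)&(abs(L[...,0])<.05)&(abs(W[...,2]-zt)<zr)&(d>0)
    k[:, :]&= (yy<290)
    P=L[k]; print(n,k.sum(),"mid",((P.min(0)+P.max(0))/2*1000).round(1),"ext",(np.ptp(P,axis=0)*1000).round(1),"zmed",np.median(W[k][:,2]).round(4), "mean",(P.mean(0)*1000).round(1))
k=(abs(L[...,0]+.05)<.01)&(abs(L[...,1])<.03)&(d>0); print("board z",np.median(W[k][:,2]))
np.savez("racks.npz",bt=b[0],bo=b[1],wt=a[0],wo=a[1])
overlay("w1.npz",*a,"pics/o1.png")
```

```text
yaw -0.02887658929659999 o [0.49027542 0.23838131] res mm [[-0.2, -0.1], [0.4, 0.4], [-0.2, -0.3]]
248 131 160 167 176
293 201 229 166 176
261 270 298 166 175
245 339 367 165 175
yaw 0.15051667314566453 o [ 0.55289623 -0.23416021] res mm [[0.0, -0.4], [0.1, -0.4], [0.0, 0.0], [-0.1, 0.8]]
motor 1956 mid [  -4.3 -127.5] ext [90.8 84. ] zmed 0.0277 mean [  -1.9 -129.6]
jar 1422 mid [  2.  -42.7] ext [50.2 48.6] zmed 0.0738 mean [  0.7 -42.3]
tub 2313 mid [-2.4 41. ] ext [66.  64.9] zmed 0.0613 mean [-3.5 41.5]
drop 1023 mid [ -5.3 140. ] ext [88.8 59. ] zmed 0.0657 mean [ -6.9 125.6]
board z 0.01187125222349883
```

View pics/o0.png

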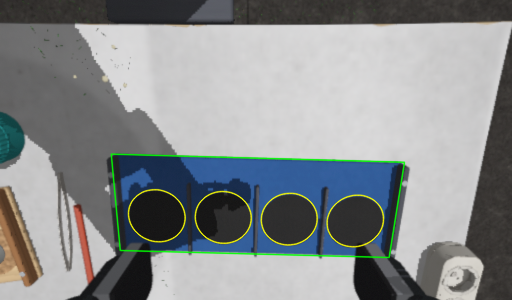

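View pics/o1.png

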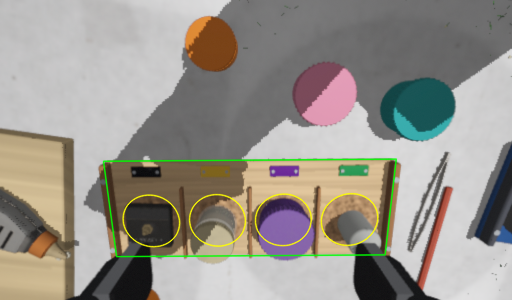

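Both overlays match: the projected board outline and pad circles lie on the picture to about a pixel. I'll move the dropper first, then check.

```bash
cat >> h.py <<'E'
_r=None
def place(rack,y,x=0.):
    z=np.load("racks.npz"); th=float(z[rack+"t"]); o=z[rack+"o"]
    return o+np.array([x*np.cos(th)-y*np.sin(th),x*np.sin(th)+y*np.cos(th)]),th
def carry(ywood,h,op,eff,opr,hi=.24,dx=0.):
    """h: TCP height above board; op approach opening; opr release opening"""
    g,th=place("w",ywood); b,tb=place("b",-ywood,dx); zt=.012+h
    manip.set_gripper(op,eff)
    manip.move_ptp(np.array([*g,hi]),down(th))
    manip.move_l(np.array([*g,zt+.03]),max_speed=.25)
    manip.move_l(np.array([*g,zt]),max_speed=.08)
    print("force down",np.round(manip.current_force(),1))
    manip.set_gripper(0.,eff); print("grip",manip.current_grip_width(),"->mm",85*manip.current_grip_width())
    manip.move_l(np.array([*g,zt+.03]),max_speed=.1)
    manip.move_l(np.array([*g,hi]),max_speed=.25)
    print("lifted grip",85*manip.current_grip_width())
    manip.move_ptp(np.array([*b,hi]),down(tb))
    manip.move_l(np.array([*b,zt+.03]),max_speed=.25)
    manip.move_l(np.array([*b,zt+.001]),max_speed=.06)
    print("force place",np.round(manip.current_force(),1),"grip",85*manip.current_grip_width())
    manip.dwell(.2); manip.set_gripper(opr); manip.dwell(.2)
    manip.move_l(np.array([*b,zt+.04]),max_speed=.15)
    manip.move_l(np.array([*b,hi]),max_speed=.25)
    print("t",manip.current_time())
E
python3 - <<'E'
from h import *
carry(.1275,.051,.85,35,.8)
shot("scene","s1"); shot("wrist","v1")
E
```

```text
force down [0.8 0.4 0. ]
grip 0.38988881069224895 ->mm 33.14054890884116
lifted grip 33.492061264886914
force place [-0.2 -0.2 -0.4] grip 33.79250664250386
t 14.5333
```

View pics/s1.png

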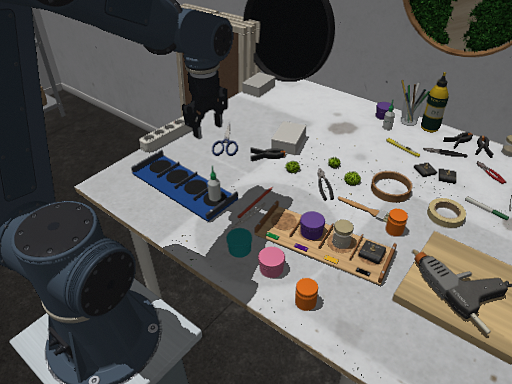

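View pics/v1.png

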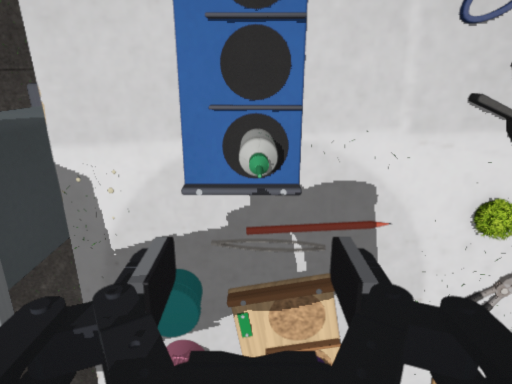

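The dropper stands upright on the rightmost blue pad (wrist view, about (258,150)). Next is the tub.

Run:
```python
from h import *
carry(.0425,-.001,1.0,40,1.0)
shot("scene","s2"); shot("wrist","v2")
```

```text
force down [-0.2  0.2 -0. ]
grip 0.7074155040348008 ->mm 60.13031784295807
lifted grip 60.33398705968974
force place [-2.5 -0.7  7.1] grip 60.23882745545812
t 24.5083
```

View pics/s2.png

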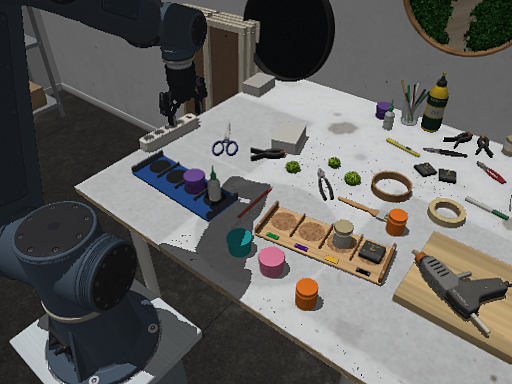

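View pics/v2.png

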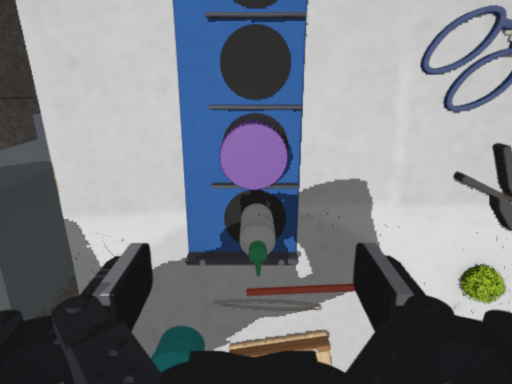

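The tub stands on its pad next to the dropper (wrist view, about (254,155)). Jar and motor are left.

Run:
```python
from h import *
carry(-.0425,.010,.9,40,.85)
shot("wrist","v3")
```

```text
force down [ 0.8 -0.3  0.4]
grip 0.561053094864175 ->mm 47.689513063454875
lifted grip 47.779921045768184
force place [-2.7 -1.7  4.4] grip 48.22277010539791
t 35.3417
```

View pics/v3.png

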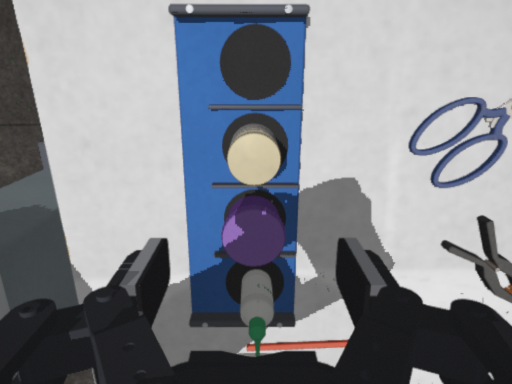

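The jar stands on its pad (about (254,155)). Last is the motor, followed by a top-down measurement of all four.

Run:
```python
from fit import *
carry(-.1275,.000,.9,35,.85)
shot("scene","s4")
z=np.load("racks.npz"); th=float(z["bt"]); o=z["bo"]
manip.move_ptp(np.array([.38,.235,.30]),down(th+np.pi/2))
c,p,d=shot("wrist","v4"); np.savez("w4.npz",p=p,d=d,**c)
R=np.array([[np.cos(th),-np.sin(th)],[np.sin(th),np.cos(th)]])
yy,xx=np.mgrid[0:384,0:512]; W=toworld(c,np.column_stack([xx.ravel(),yy.ravel()]),depth=d.ravel()).reshape(384,512,3)
L=(W[...,:2]-o)@R
for n,y,zt,zr in(("motor",.1275,.028,.003),("jar",.0425,.074,.003),("tub",-.0425,.062,.003),("drop",-.1275,.126,.006),("dropbody",-.1275,.06,.02)):
    k=(abs(L[...,1]-y)<.038)&(abs(L[...,0])<.042)&(abs(W[...,2]-zt)<zr)&(d>0)
    P=L[k]
    if len(P): print(n,k.sum(),"mid",((P.min(0)+P.max(0))/2*1000).round(1),"ext",(np.ptp(P,axis=0)*1000).round(1),"z",np.median(W[k][:,2]).round(4))
```

```text
force down [-0.2 -0.5  0.2]
grip 0.6423357977028863 ->mm 54.598542804745335
lifted grip 54.5392162183269
force place [-0.2  0.7 -0.3] grip 54.89487259612607
t 47.2833
motor 1511 mid [ -0.7 127.4] ext [56.3 56.7] z 0.0277
jar 1276 mid [-0.4 42.3] ext [50.4 47.7] z 0.0738
tub 2058 mid [ -1.4 -43.4] ext [66.5 64.7] z 0.0613
dropbody 601 mid [  -2.6 -125.1] ext [26.6 37. ] z 0.0653
```

View pics/s4.png

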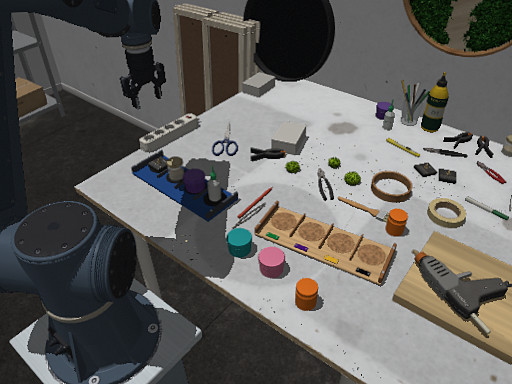

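View pics/v4.png

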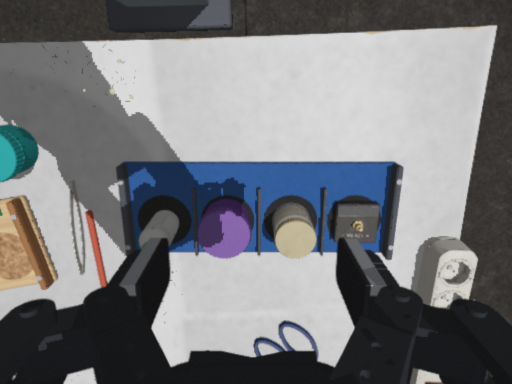

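All four are in place: dropper (162,225), tub (225,228), jar (294,230), motor (357,224) in v4. The measured lids are flat and within 3 mm of centre. Handing in.

Run:
```python
from bench import manip
print(manip.current_time(),manip.current_force()); manip.dwell(.3); print(manip.sign_off())
```

```text
48.875 [-0.52373715  0.91628546 -0.15309101]
the job is handed in; nothing more can be done
None
```

All four supplies are now in the blue rack in reverse order. From the robot's left they stand as motor, jar, tub, dropper; the wooden rack held dropper, tub, jar, motor. I handed the job in at about 49 s of the 115 s allowed, with the gripper open and clear of everything.

My last wrist-camera check, by depth in the blue rack's frame:

| Thing | Off place centre (along x, y) | Height of top (measured / expected) |
|---|---|---|
| Motor | -0.7, -0.1 mm | 27.7 / 28 mm |
| Jar | -0.4, -0.2 mm | 73.8 / 74 mm |
| Tub | -1.4, -0.9 mm | 61.3 / 62 mm |
| Dropper | about -2.6, +2.4 mm | not measured |

- **Dropper:** a finger partly hid it in that view and no depth points came back from its tip. Its position comes from the visible part of the body only. It looks upright in the scene and wrist pictures.
- **Forces:** nothing pressed noticeably; the largest force I read was about 7 N, when setting the tub down.
- **Checks:** none failed or disagreed, and the orange, pink and turquoise look-alikes were left alone.

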